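# Hold the spring clip open over the menu card

### The job

Take the larger of the two spring clips off its hook by its two levers, lifting it up and off and leaving the small clip hanging. Squeeze the levers so that the jaws gape wide and lower the clip over the middle of the menu card's top edge, one jaw well down on either side, square to the card and not touching it, so that I can slip today's note in behind the card. Finish like that: the program ends with the robot still holding the clip open there.

Things in the scene. Friction and masses are not known exactly. Their poses are not given: they have to be found in the camera images.
- large_clip: the larger spring clip, bright steel, 32 mm wide, 90 mm tall, 60 g; origin on its hinge pin, x along the pin, y across the jaws, z up as it hangs. Two levers rise from the pin in a V, two jaws run down 44 mm. Pressing the lever ends together along y opens the jaws (8 N to start, 13 N at 0.27 rad); let go, it springs shut
- large_clip_end_a (a point): middle of the rolled end (radius 3 mm, 32 mm long along the clip's x) of the lever on the clip's +y side, 26 mm from the clip's middle and 46 mm above the pin when shut. The two ends measure 58 mm outside to outside when shut, about 58 - 93 t mm when each jaw is open by t rad; the pin sinks about 24 t mm below them
- large_clip_end_b (a point): the same on the clip's -y side. Since the pin sinks below the ends as they are pinched, pinching at a fixed height presses the clip down on its hook and makes it lean: pinch it in the middle and rise a little with it, only as far as a sure hold needs
- large_clip_strap (a point): top of the dark steel hanging strap between the levers (15 mm wide, 13 mm along x), 33 mm above the pin: the hook wire runs through the strap along the clip's x, just under this point; below the wire there is 22 mm of clear height in the strap
- large_clip_jaw_a (a joint): opening of the jaw on the clip's +y side, 0 shut to 0.30 rad fully open; the two together open the lips by about 88 mm per rad of one side (0.25 rad: 22 mm)
- large_clip_jaw_b (a joint): opening of the jaw on the clip's -y side, likewise
- large_clip_lip_a (a point): middle of the rolled lip (radius 2 mm) of the jaw on the clip's +y side
- large_clip_lip_b (a point): middle of the rolled lip of the jaw on the clip's -y side
- small_clip: the small spring clip, same form, 20 mm wide and about 60 mm tall, hanging on the other hook; origin on its hinge pin; stays there
- hook_stand: fixed hook stand: dark wooden base 96 mm across and post 171 mm high; origin under the base, z up. Two 4 mm steel wire hooks run level at 160 mm height, to +y and -y, 85 mm long, tips turned up 11 mm. Each clip hangs about 60 mm from the post, on either hook. A clip comes off when raised 12 to 19 mm and then drawn away from the post by 40 mm
- menu_card: loose stiff menu card, 148 mm wide (along y) and 3 mm thick (x), standing upright in a wooden foot 40 x 100 x 22 mm; origin under the middle of the foot, z up; the only big card on the counter
- card_top (a point): middle of the menu card's top edge, 112 mm above the counter
There are look-alikes about, which are no part of the job. Leave any orange or turquoise look-alike of the small_clip alone.

How it is judged:
By the outcome, as a careful person would: the job done as asked, in the order asked, and still so for the second after the job is handed in, while the arm keeps its last pose, push and grip.
It also fails if it takes over 43 s, if anything falls off the work surface, if the arm or the gripper's body presses on something with over 40 N, if the wrist force passes 120 N, or if a joint passes its speed limit or range.

### The arm

A 7-joint arm with a two-finger parallel gripper is mounted at the origin on a cart in front of the work surface, level with it; the furniture and walls round the work are solid. World frame = base frame: x ahead of the robot, y to its left, z up, the work surface at z = 0. Lengths are in m, angles in degrees, forces in N, time in s.
With the tool pointing down it reaches from about 0.4 to 0.925 m from the base axis. Payload 4.1 kg.
Tool frame: the origin (TCP) lies midway between the tips of the shut fingers; the grasp point (between the pads) lies 19 mm behind it; y points along the fingers, z is the direction in which the jaws open and shut, and the axes are right-handed (so a half turn about y gives the same grasp; the last joint's range is limited). The gripper opens to 85 mm and grips with 20 to 120 N. Pads are 22 mm wide; open, the fingers measure 114 mm over their backs; the gripper's body (76 mm by 85 mm) begins 54 mm behind the grasp point. The pads swing forward as they close: fully open they stand 13 mm farther back than shut.
Start: joints at [62.166, 22.827, 2.584, 88.041, -1.071, 69.15, -2.905], TCP at [0.245, -0.602, 0.231] pointing down, gripper open.
Joint ranges: [-161.44, 161.44], [-28.35, 127.94], [-78.24, 83.42], [0, 140.83], [-78.03, 258.03], [13.02, 114.36], [-168.23, 168.23]. Speed limits (degrees/s): [147.25, 147.25, 180, 180, 180, 180, 180].

### API

Orientations are given as a 3x3 rotation matrix whose columns are the frame's x, y, z axes.
In Python, from rig import status, vision, order, search_frame gives the robot as it stands. The module is installed in compiled form; this text tells all that it offers.
- The arm moves only by the tool drive_tool, never from a script. Its argument "increments" is a list that holds one entry, the list of rows, each a list of 7 numbers: the opening, from -1 (shut) to 1 (fully open), then the shift along the tool's x, y, z in cm, then the turn, a rotation vector about the tool's x, y, z in degrees. A call has 1 to 20 rows; each row is the pose to reach, as a shift and turn from the pose measured when the call began, along the tool's axes at that moment; what a row does not reach only later rows make up. A row lasts 1/12 s, in which the tool goes at most 41.7 mm and 7.16 degrees, less where a joint would pass 70% of its speed; a pose out of reach is approached as far as the arm can. A call with a gripper value outside its range is refused whole. The fingers move at their own pace and stop on an object; the grip force is fixed at half the most. Time passes only in rows, so rows that repeat a pose let the fingers close. It gives the time, the measured TCP pose, the force and the opening at its end, in the units of the state.
- status.read_state(): the state, without advancing time (a new reading comes with each control period).
- vision.grab_frame(name): name is "side" or "top" or "wrist"; returns the picture (400x640x3 uint8, red, green, blue); there is no depth.
- vision.get_calibration(name): a dict with "camera_matrix" (3x3 intrinsics, pixels), "dist" ([k1, k2, p1, p2, k3] as OpenCV has them; the pictures are not rectified), "eye" and "rotation" of the camera in the world; the wrist camera has in their place "tool_from_camera" (4x4, takes a point from camera to tool coordinates, whose origin is the TCP and whose axes are the tool frame's). Camera axes: x right, y down, z forward; pixel columns grow to the right and rows downward; lengths in m; the calibration is good to about 2 mm. A picture is of the moment at which its call begins: read the wrist's pose just before it. get_calibration takes no time and is no camera call.
- order.job_done(): hands the job in, once; it reports no verdict.
Trained networks look in the newest picture that a camera, given by its name, has taken for a name from the list of things; names that differ only in an ending like _2 or _b are one class to them, and where a whole thing is asked for, a point or a joint stands for the part that bears it (a point fixed in the world has none). Each returns a list of dicts, best first, with "score" (0 to 1); they miss things now and then, are a little off and sometimes report something else, mostly with a low value. They report only what shows in the picture. A call takes as long as a camera call. They do not tell look-alikes from the thing itself.
- search_frame(camera, name): "bbox" ([left, top, width, height] in pixels, round what is visible of it).
The state is a dict: "clock": time; "qpos": joint angles; "joint_vel": joint speeds; "joint_efforts": joint torques, N m; "tool_pos": TCP position; "tool_rot": TCP orientation; "wrist_force": force on the tool from outside, world axes, zero at the start; "torque": the same for the moment, N m; "gripper_width": finger opening in m.
Only numpy, scipy, OpenCV 4.12 (cv2) and the standard library are available. Lean on these libraries where they do the work, as an engineer would, in place of code of your own. Each camera call takes 0.05 s, during which the arm holds its last target.

## Working session

There is one attempt and no reset: what is moved stays moved. The work goes in short steps, Python scripts to look and compute and a tool call to move; the robot and the scene stay as the last step left them, time stands still between calls to the robot, and variables do not carry over. Pictures are saved under pics/ and viewed, and the job is handed in when it is done.

Besides the shell and the picture viewer there is one more tool, called in YAML: its name, and indented under it one key for each argument. drive_tool: Moves the arm, as the interface text tells. Its arguments: {"type":"object","properties":{"increments":{"type":"array"}},"required":["increments"]}

```bash
mkdir -p pics; ls; cat > h.py <<'E'
import numpy as np, cv2
from rig import status, vision, order, search_frame
def save(name,fn):
    im=vision.grab_frame(name); cv2.imwrite('pics/'+fn,cv2.cvtColor(im,cv2.COLOR_RGB2BGR)); return im
E
python3 - <<'E'
from h import *
s=status.read_state()
for k in s: print(k,np.round(s[k],4).tolist())
for n in ['side','top','wrist']:
    save(n,n+'0.png'); c=vision.get_calibration(n); print(n,{k:np.round(v,4).tolist() for k,v in c.items()})
    for t in ['large_clip','small_clip','hook_stand','menu_card']:
        print(n,t,[(round(d['score'],2),np.round(d['bbox'],1).tolist()) for d in search_frame(n,t)])
E
```

```text
pics
clock 0.0
qpos [62.165, 22.8717, 2.5788, 88.1136, -1.071, 69.1501, -2.9069]
joint_vel [0.0005, -0.049, -0.0354, 0.0277, -0.014, 0.0604, 0.0684]
joint_efforts [0.0001, -47.5133, 1.3646, -25.4222, 0.0116, 0.0096, 0.0]
tool_pos [0.245, -0.6014, 0.2303]
tool_rot [[-0.9261, -0.0009, 0.3773], [-0.3773, 0.0017, -0.9261], [0.0001, -1.0, -0.0019]]
wrist_force [0.9905, 0.6898, 0.123]
torque [0.003, -0.0257, 0.0296]
gripper_width 0.0854
side {'camera_matrix': [[503.5674, 0.0, 314.3421], [0.0, 503.5674, 194.8489], [0.0, 0.0, 1.0]], 'dist': [0.0109, 0.0, 0.0, 0.0, 0.0], 'eye': [0.1708, -1.3416, 1.0409], 'rotation': [[0.97, -0.1389, 0.1996], [-0.2428, -0.5972, 0.7644], [0.013, -0.7899, -0.613]]}
side large_clip [(0.59, [306.0, 174.9, 16.5, 31.5]), (0.27, [303.7, 178.3, 12.1, 24.6])]
side small_clip [(0.69, [318.5, 324.3, 15.6, 25.7]), (0.48, [326.0, 203.5, 13.5, 19.8])]
side hook_stand [(0.97, [306.8, 189.6, 30.5, 57.3])]
side menu_card [(0.51, [279.2, 134.1, 5.7, 25.9])]
top {'camera_matrix': [[497.4945, 0.0, 320.4038], [0.0, 497.4945, 194.4784], [0.0, 0.0, 1.0]], 'dist': [0.022, 0.0, 0.0, 0.0, 0.0], 'eye': [0.3078, -0.2013, 1.5722], 'rotation': [[-0.0175, -0.9926, 0.1199], [-0.9997, 0.0192, 0.0125], [-0.0147, -0.1196, -0.9927]]}
top large_clip [(0.75, [314.7, 186.3, 19.1, 23.7])]
top small_clip [(0.47, [321.0, 187.8, 11.5, 23.9]), (0.46, [293.8, 212.5, 12.0, 13.3]), (0.41, [319.5, 187.1, 8.8, 8.8])]
top hook_stand []
top menu_card [(0.97, [171.7, 211.6, 45.8, 15.3]), (0.66, [319.1, 183.6, 9.2, 12.8])]
wrist {'camera_matrix': [[335.7105, 0.0, 322.6294], [0.0, 335.7105, 195.7357], [0.0, 0.0, 1.0]], 'dist': [0.0107, 0.0, 0.0, 0.0, 0.0], 'tool_from_camera': [[-0.0012, 0.9617, 0.2742, -0.0689], [0.0004, -0.2742, 0.9617, -0.142], [1.0, 0.0013, -0.0001, -0.0006], [0.0, 0.0, 0.0, 1.0]]}
wrist large_clip []
wrist small_clip [(0.59, [401.2, 15.6, 37.4, 45.6])]
wrist hook_stand []
wrist menu_card []
```

View pics/side0.png

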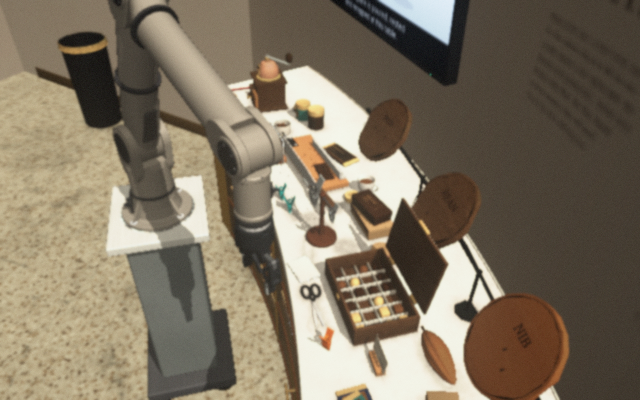

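View pics/top0.png

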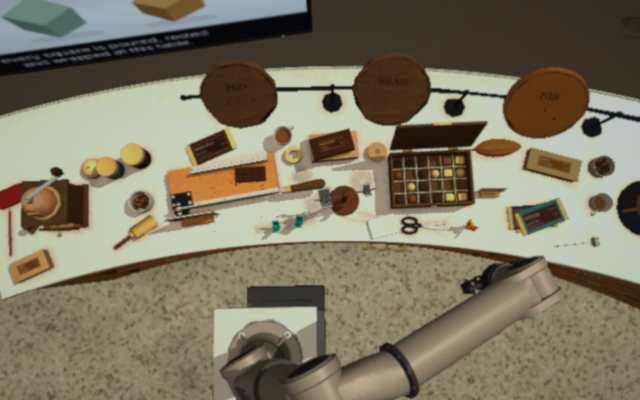

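View pics/wrist0.png

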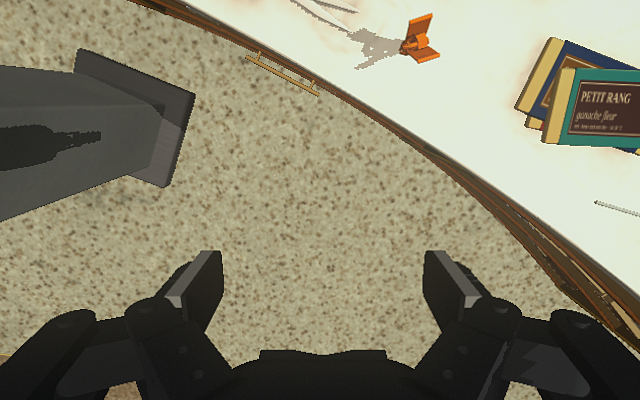

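```bash
python3 - <<'E'
import cv2
a=cv2.imread('pics/side0.png'); b=cv2.imread('pics/top0.png')
cv2.imwrite('pics/side0c.png',cv2.resize(a[110:270,230:390],None,fx=5,fy=3.75*5/5 and 3.75,interpolation=cv2.INTER_CUBIC)) if 0 else cv2.imwrite('pics/side0c.png',cv2.resize(a[120:260,240:400],(685,600),interpolation=cv2.INTER_CUBIC))
cv2.imwrite('pics/top0c.png',cv2.resize(b[150:250,160:360],(800,400),interpolation=cv2.INTER_CUBIC))
E
```

```text
(no output)
```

View pics/side0c.png

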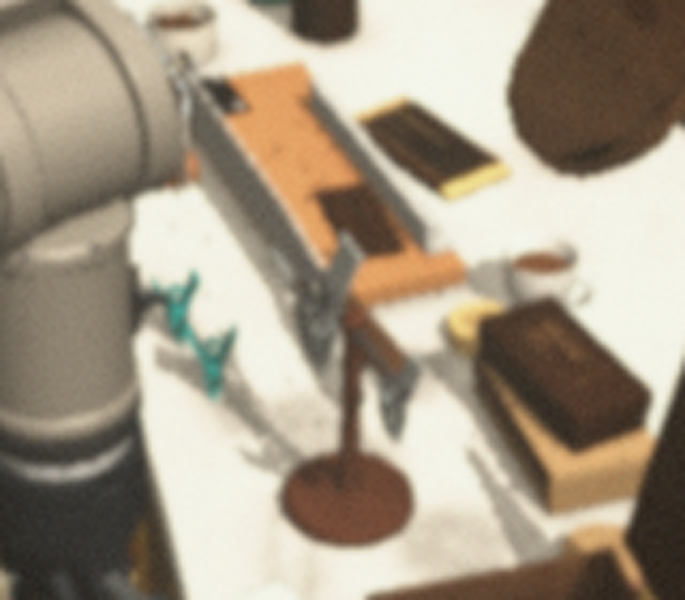

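View pics/top0c.png

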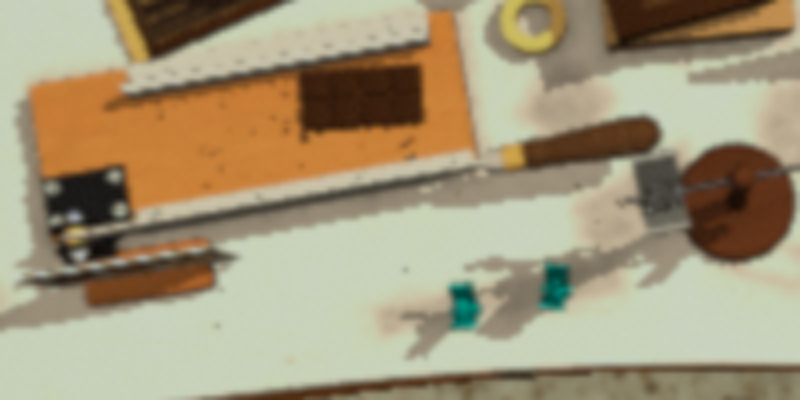

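The top view shows the stand at about (345,200). The bright, large clip is on its left hook at about (325,197), and the small clip is on its right hook at about (369,189). The look-alikes are two turquoise clips at (276,226) and (299,222) and an orange one at (470,225). The menu card is seen edge-on at about (193,217).

Next I'll work out their positions.

```bash
cat >> h.py <<'E'
def ray(n,px):
    c=vision.get_calibration(n)
    K=np.array(c['camera_matrix']);d=np.array(c['dist'])
    u=cv2.undistortPoints(np.array([[px]],float),K,d)[0,0]
    r=np.array([u[0],u[1],1.])
    if n=='wrist':
        s=status.read_state(); R=np.array(s['tool_rot']);p=np.array(s['tool_pos']);T=np.array(c['tool_from_camera'])
        return p+R@T[:3,3], R@T[:3,:3]@r
    return np.array(c['eye']), np.array(c['rotation'])@r
def atz(n,px,z):
    e,r=ray(n,px); return e+r*(z-e[2])/r[2]
def proj(n,P,s=None):
    c=vision.get_calibration(n);K=np.array(c['camera_matrix']);d=np.array(c['dist'])
    if n=='wrist':
        s=s or status.read_state(); R0=np.array(s['tool_rot']);p=np.array(s['tool_pos']);T=np.array(c['tool_from_camera'])
        R=R0@T[:3,:3]; e=p+R0@T[:3,3]
    else: R=np.array(c['rotation']);e=np.array(c['eye'])
    pc=(np.atleast_2d(P)-e)@R
    return cv2.projectPoints(pc,np.zeros(3),np.zeros(3),K,d)[0][:,0]
E
python3 - <<'E'
from h import *
f=lambda n,u,v,z:print(n,(u,v),z,np.round(atz(n,(u,v),z),4))
cr=lambda x,y:(160+x/4,150+y/4)
f('top',*cr(740,190),.171) # post top
f('top',*cr(740,203),0.0)
f('top',*cr(655,190),.16)
f('top',*cr(632,203),.171); 
f('top',*cr(655,162),.174);f('top',*cr(662,228),.174)
f('top',*cr(22,280),.112);f('top',*cr(238,258),.112)
f('top',*cr(85,295),.022);f('top',*cr(215,275),.022)
f('side',347/685*160+240,498/600*140+120,0)
f('side',352/685*160+240,330/600*140+120,.171)
f('side',335/685*160+240,255/600*140+120,.174)
f('side',400/685*160+240,375/600*140+120,.16)
E
```

```text
top (345.0, 197.5) 0.171 [ 0.467  -0.2532  0.171 ]
top (345.0, 200.75) 0.0 [ 0.4761 -0.2593  0.    ]
top (323.75, 197.5) 0.16 [ 0.4695 -0.1929  0.16  ]
top (318.0, 200.75) 0.171 [ 0.4592 -0.1765  0.171 ]
top (323.75, 190.5) 0.174 [ 0.4878 -0.1934  0.174 ]
top (325.5, 207.0) 0.174 [ 0.4408 -0.1975  0.174 ]
top (165.5, 220.0) 0.112 [0.4172 0.2747 0.112 ]
top (219.5, 214.5) 0.112 [0.4304 0.1156 0.112 ]
top (181.25, 223.75) 0.022 [0.4113 0.2545 0.022 ]
top (213.75, 218.75) 0.022 [0.425  0.1531 0.022 ]
side (321.05109489051097, 236.2) 0 [ 0.4796 -0.2478  0.    ]
side (322.2189781021898, 197.0) 0.171 [ 0.4731 -0.2714  0.171 ]
side (318.24817518248176, 179.5) 0.174 [ 0.4819 -0.1922  0.174 ]
side (333.43065693430657, 207.5) 0.16 [ 0.4951 -0.3105  0.16  ]
```

The large clip comes out near (0.466, -0.194) and the card top near (0.424, 0.195), both within reach. I'm moving to hover above the clip for a close look.

drive_tool:
  increments:
    - [[1,-1,-3,-1,0,0,0],[1,-4,-5,-3,0,-6,0],[1,-7,-5,-6,0,-12,0],[1,-10.5,-5,-9,0,-19,0],[1,-14,-5,-12,0,-26,0],[1,-17.5,-5,-14.5,0,-32,0],[1,-21,-5,-17.5,0,-39,0],[1,-24.5,-5,-20,0,-46,0],[1,-28,-5,-23,0,-53,0],[1,-31,-5,-25.5,0,-60,0],[1,-34,-4.5,-28,0,-67,0],[1,-35.7,-4,-29.4,0,-74,0],[1,-35.7,-4,-29.4,0,-74,0],[1,-35.7,-4,-29.4,0,-74,0],[1,-35.7,-4,-29.4,0,-74,0]]

```text
clock: 2.0
tool_pos: [0.4646, -0.1957, 0.2714]
tool_rot: [[0.106, -0.0, 0.994], [-0.994, -0.001, 0.106], [0.001, -1.0, -0.0]]
wrist_force: [0.3, 0.0, 0.9]
gripper_width: 0.0858
```

```bash
python3 - <<'E'
from h import *
s=status.read_state()
for k in ['clock','tool_pos','tool_rot','qpos','wrist_force']: print(k,np.round(s[k],4).tolist())
for n in ['side','top','wrist']:
    save(n,n+'1.png')
print([(round(d['score'],2),np.round(d['bbox'],1).tolist()) for d in search_frame('wrist','large_clip')])
print([(round(d['score'],2),np.round(d['bbox'],1).tolist()) for d in search_frame('wrist','large_clip_end_a')])
print([(round(d['score'],2),np.round(d['bbox'],1).tolist()) for d in search_frame('side','menu_card')])
a=cv2.imread('pics/side1.png');cv2.imwrite('pics/side1c.png',cv2.resize(a[100:260,240:400],(600,600),interpolation=cv2.INTER_CUBIC))
E
```

```text
clock 2.0
tool_pos [0.4646, -0.1957, 0.2714]
tool_rot [[0.1065, -0.0003, 0.9943], [-0.9943, -0.0009, 0.1065], [0.0009, -1.0, -0.0004]]
qpos [38.0808, 6.842, -21.9901, 103.9143, 2.7847, 69.7598, 21.3814]
wrist_force [0.3352, 0.0476, 0.8505]
[(0.76, [287.5, 152.3, 81.3, 66.8]), (0.3, [327.6, 156.8, 42.0, 57.5])]
[(0.94, [287.8, 159.0, 38.5, 57.2])]
[(0.64, [269.9, 119.9, 15.0, 40.2])]
```

View pics/wrist1.png

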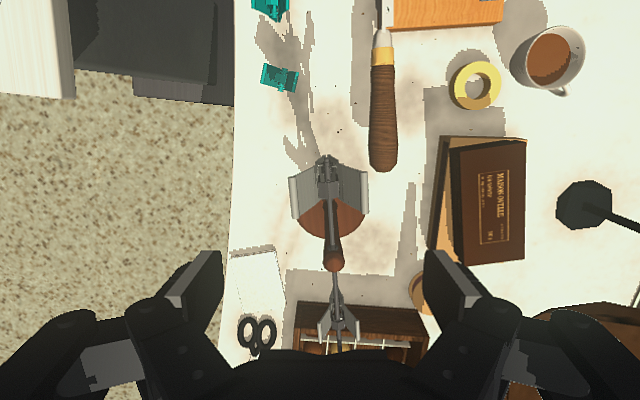

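View pics/side1c.png

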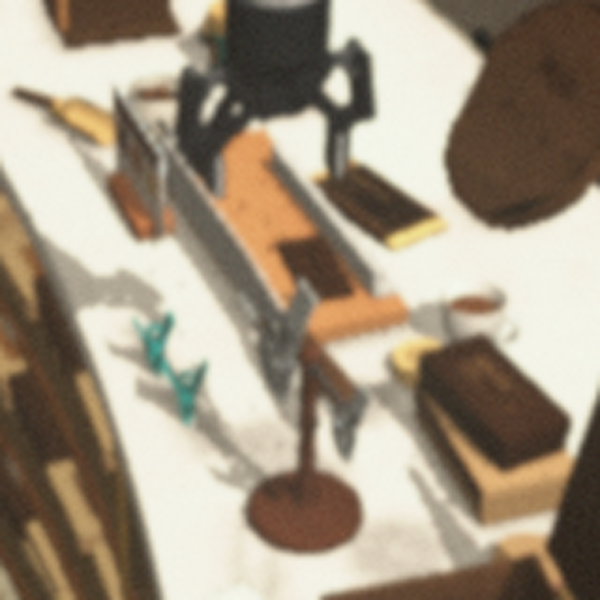

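```bash
python3 - <<'E'
from h import *
a=cv2.imread('pics/wrist1.png');cv2.imwrite('pics/wrist1c.png',cv2.resize(a[140:290,240:420],(720,600),interpolation=cv2.INTER_CUBIC))
a=cv2.imread('pics/side1.png');cv2.imwrite('pics/side1d.png',cv2.resize(a[105:175,260:340],(686,600),interpolation=cv2.INTER_CUBIC))
E
```

```text
(no output)
```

View pics/wrist1c.png

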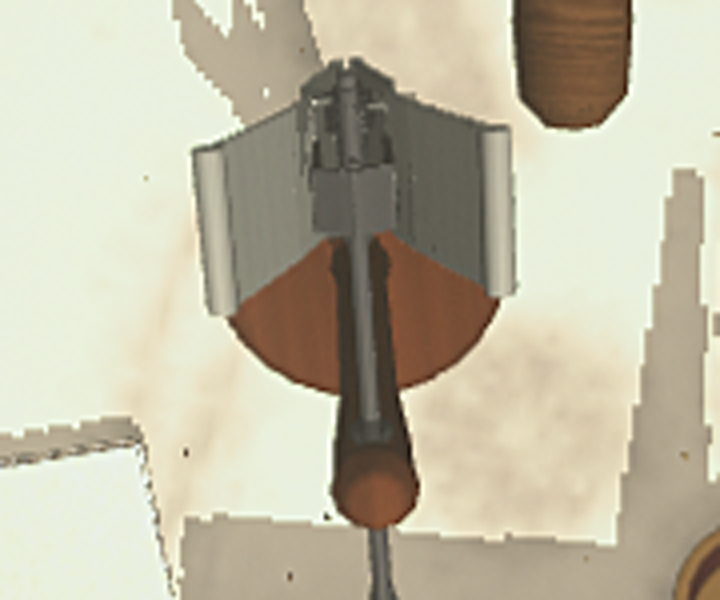

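View pics/side1d.png

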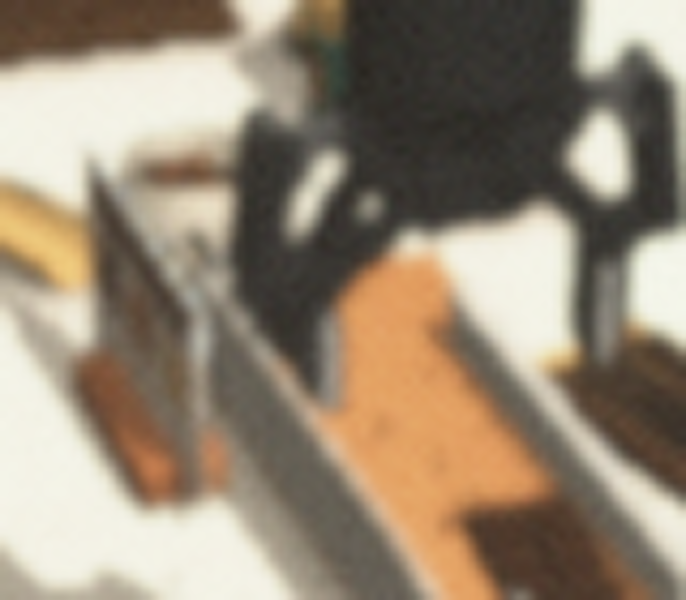

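```bash
cat > m.py <<'E'
from h import *
cr=lambda x,y:(240+x/4,140+y/4)
for z in [.172,.176,.180]:
    L1=atz('wrist',cr(207,150),z);L2=atz('wrist',cr(223,313),z);R1=atz('wrist',cr(496,128),z);R2=atz('wrist',cr(504,293),z)
    m=(L1+L2+R1+R2)/4
    d=(R1+R2-L1-L2)/2; w=np.linalg.norm(d)
    l=(L2-L1+R2-R1)/2
    print(z,'mid',m.round(4),'w centers',w.round(4),'(52)','len',np.linalg.norm(L2-L1).round(4),np.linalg.norm(R2-R1).round(4),'ang d',np.degrees(np.arctan2(d[1],d[0])).round(1),'ang x',np.degrees(np.arctan2(-l[0],l[1])).round(1))
# post top
print('post',atz('wrist',cr(374,487),.171).round(4))
print('wire near post',atz('wrist',cr(370,415),.162).round(4),'tip',atz('wrist',cr(347,78),.171).round(4))
print('strap',atz('wrist',cr(354,195),.164).round(4))
E
python3 m.py
```

```text
0.172 mid [ 0.4686 -0.1945  0.172 ] w centers 0.0534 (52) len 0.0319 0.032 ang d 10.5 ang x -169.6
0.176 mid [ 0.4684 -0.1933  0.176 ] w centers 0.0525 (52) len 0.0313 0.0315 ang d 10.5 ang x -169.6
0.18 mid [ 0.4682 -0.1922  0.18  ] w centers 0.0516 (52) len 0.0308 0.0309 ang d 10.5 ang x -169.6
post [ 0.4781 -0.2487  0.171 ]
wire near post [ 0.4762 -0.2373  0.162 ] tip [ 0.4638 -0.1678  0.171 ]
strap [ 0.4678 -0.1913  0.164 ]
```

Only one bright-steel large clip hangs on the hook, with its rolls at wrist pixels (293,198) and (365,193). Its 52 mm spacing and 32 mm roll length match the description. The one at (340,325) on the other hook is the small clip, and the turquoise and orange ones are decoys. I'm aligning the yaw by 4.3° and descending partway.

drive_tool:
  increments:
    - [[1,-0.1,2,0.2,0,-2,0],[1,-0.2,4.5,0.4,0,-4.3,0],[1,-0.2,6.6,0.4,0,-4.3,0],[1,-0.2,6.6,0.4,0,-4.3,0],[1,-0.2,6.6,0.4,0,-4.3,0]]

```text
clock: 2.72
tool_pos: [0.4675, -0.194, 0.2049]
tool_rot: [[0.178, -0.002, 0.984], [-0.984, 0.001, 0.178], [-0.001, -1.0, -0.002]]
wrist_force: [0.2, -0.5, 0.2]
gripper_width: 0.0854
```

```bash
python3 - <<'E'
from h import *
s=status.read_state()
for k in ['clock','tool_pos','tool_rot','qpos','wrist_force']: print(k,np.round(s[k],4).tolist())
save('wrist','wrist2.png')
a=cv2.imread('pics/wrist2.png');cv2.imwrite('pics/wrist2c.png',cv2.resize(a[100:300,220:430],(630,600),interpolation=cv2.INTER_CUBIC))
E
```

```text
clock 2.7167
tool_pos [0.4675, -0.194, 0.2049]
tool_rot [[0.1784, -0.0019, 0.984], [-0.984, 0.0005, 0.1784], [-0.0009, -1.0, -0.0018]]
qpos [37.6627, 10.4364, -22.4766, 108.6779, 4.505, 61.8493, 23.6591]
wrist_force [0.2053, -0.5296, 0.179]
```

View pics/wrist2c.png

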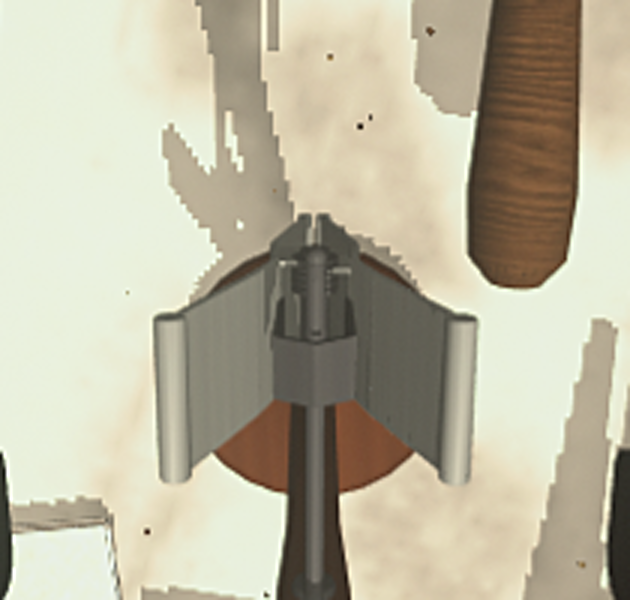

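```bash
python3 - <<'E'
from h import *
cr=lambda x,y:(220+x/3,100+y/3)
s=status.read_state();R=np.array(s['tool_rot']);p=np.array(s['tool_pos'])
for z in [.172,.176,.180]:
    L1,L2,R1,R2=[atz('wrist',cr(*q),z) for q in [(170,318),(174.5,480),(460,318),(456,480)]]
    m=(L1+L2+R1+R2)/4; d=(R1+R2-L1-L2)/2
    print(z,m.round(4),'w',np.linalg.norm(d).round(4),'len',np.linalg.norm(L2-L1).round(4),np.linalg.norm(R2-R1).round(4),np.degrees(np.arctan2(d[1],d[0])).round(2),'tool-frame offs',(R.T@(m-p)).round(4))
E
```

```text
0.172 [ 0.4697 -0.1965  0.172 ] w 0.0536 len 0.0327 0.0327 10.35 tool-frame offs [0.0024 0.0341 0.0007]
0.176 [ 0.4694 -0.1949  0.176 ] w 0.0524 len 0.0319 0.0319 10.35 tool-frame offs [0.0008 0.0301 0.0007]
0.18 [ 0.4691 -0.1933  0.18  ] w 0.0512 len 0.0312 0.0312 10.35 tool-frame offs [-0.0009  0.0261  0.0006]
```

The rolls now appear symmetric, at px (277,233) and (373,233), with the ends at z≈0.177. I'm descending and closing to just short of contact.

drive_tool:
  increments:
    - [[1,0,2,0.05,0,0,0],[1,0,4,0.07,0,0,0],[1,0,5.2,0.07,0,0,0],[0.5,0,5.2,0.07,0,0,0],[0.5,0,5.2,0.07,0,0,0],[0.45,0,5.2,0.07,0,0,0],[0.45,0,5.2,0.07,0,0,0]]

```text
clock: 3.35
tool_pos: [0.4706, -0.1946, 0.1558]
tool_rot: [[0.178, 0.004, 0.984], [-0.984, -0.002, 0.178], [0.002, -1.0, 0.003]]
wrist_force: [0.1, 0.4, 0.1]
gripper_width: 0.062
```

```bash
python3 - <<'E'
from h import *
s=status.read_state()
for k in ['clock','tool_pos','tool_rot','wrist_force','gripper_width']: print(k,np.round(s[k],4).tolist())
save('wrist','wrist3.png');save('side','side3.png')
a=cv2.imread('pics/side3.png');cv2.imwrite('pics/side3c.png',cv2.resize(a[140:240,270:370],(600,600),interpolation=cv2.INTER_CUBIC))
E
```

```text
clock 3.35
tool_pos [0.4706, -0.1946, 0.1558]
tool_rot [[0.1782, 0.0037, 0.984], [-0.984, -0.0018, 0.1782], [0.0025, -1.0, 0.0033]]
wrist_force [0.1332, 0.4403, 0.0789]
gripper_width 0.062
```

View pics/wrist3.png

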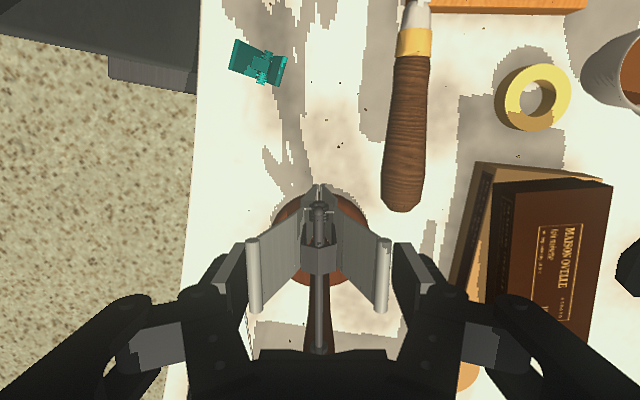

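View pics/side3c.png

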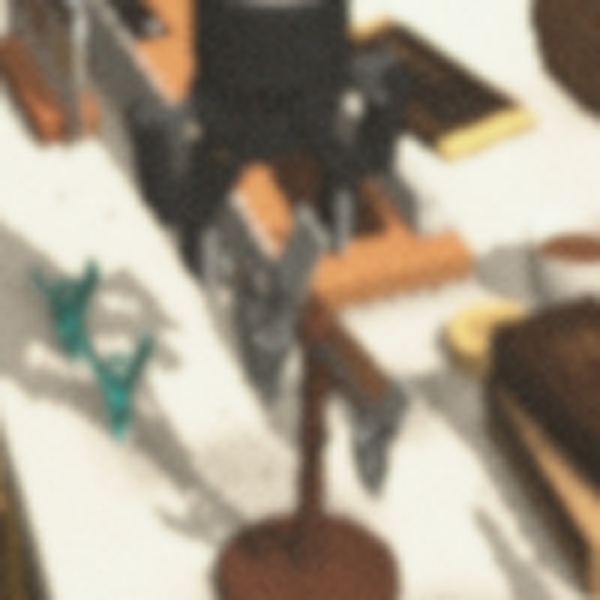

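The fingers straddle the rolls symmetrically: rolls at (254,275) and (384,275), pads at about 235 and 402. I'm pinching gently while rising with the clip.

drive_tool:
  increments:
    - [[0.38,0,0,0,0,0,0],[0.34,0,-0.05,0,0,0,0],[0.3,0,-0.1,0,0,0,0],[0.26,0,-0.17,0,0,0,0],[0.22,0,-0.24,0,0,0,0],[0.18,0,-0.31,0,0,0,0],[0.14,0,-0.38,0,0,0,0],[0.11,0,-0.45,0,0,0,0],[0.11,0,-0.5,0,0,0,0],[0.11,0,-0.5,0,0,0,0]]

```text
clock: 4.28
tool_pos: [0.4701, -0.1947, 0.1607]
tool_rot: [[0.178, 0.003, 0.984], [-0.984, -0.002, 0.178], [0.002, -1.0, 0.003]]
wrist_force: [-2.8, -0.5, 4.3]
gripper_width: 0.0475
```

```bash
python3 - <<'E'
from h import *
s=status.read_state()
for k in ['clock','tool_pos','tool_rot','wrist_force','gripper_width']: print(k,np.round(s[k],4).tolist())
save('wrist','wrist4.png')
a=cv2.imread('pics/wrist4.png');cv2.imwrite('pics/wrist4c.png',cv2.resize(a[160:360,200:440],(720,600),interpolation=cv2.INTER_CUBIC))
E
```

```text
clock 4.2833
tool_pos [0.4701, -0.1947, 0.1607]
tool_rot [[0.1781, 0.0031, 0.984], [-0.984, -0.002, 0.1781], [0.0025, -1.0, 0.0027]]
wrist_force [-2.7792, -0.4537, 4.2641]
gripper_width 0.0475
```

View pics/wrist4c.png

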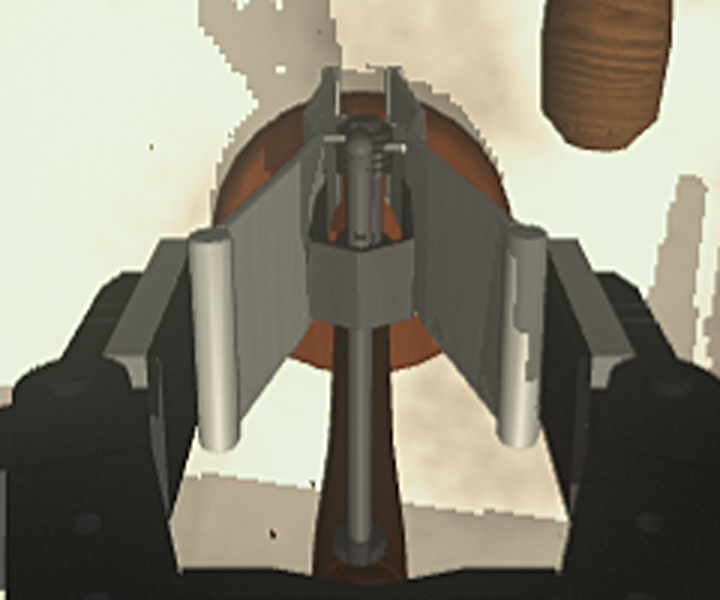

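Both rolls are held and the jaws have opened slightly. The +4.3 N vertical force means I'm pressing down on the hook a little, so I'll rise a bit before lifting.

drive_tool:
  increments:
    - [[0.11,0,-0.15,0,0,0,0],[0.11,0,-0.3,0,0,0,0],[0.11,0,-0.45,0,0,0,0],[0.11,0,-0.45,0,0,0,0],[0.11,0,-0.45,0,0,0,0]]

```text
clock: 4.75
tool_pos: [0.4704, -0.1945, 0.1651]
tool_rot: [[0.178, 0.004, 0.984], [-0.984, -0.002, 0.178], [0.002, -1.0, 0.003]]
wrist_force: [-0.9, -0.5, -1.7]
gripper_width: 0.0476
```

```bash
python3 - <<'E'
from h import *
s=status.read_state()
for k in ['clock','tool_pos','wrist_force','gripper_width']: print(k,np.round(s[k],4).tolist())
save('wrist','wrist5.png')
a=cv2.imread('pics/wrist5.png');cv2.imwrite('pics/wrist5c.png',cv2.resize(a[160:360,200:440],(720,600),interpolation=cv2.INTER_CUBIC))
E
```

```text
clock 4.75
tool_pos [0.4704, -0.1945, 0.1651]
wrist_force [-0.8603, -0.4701, -1.7356]
gripper_width 0.0476
```

View pics/wrist5c.png

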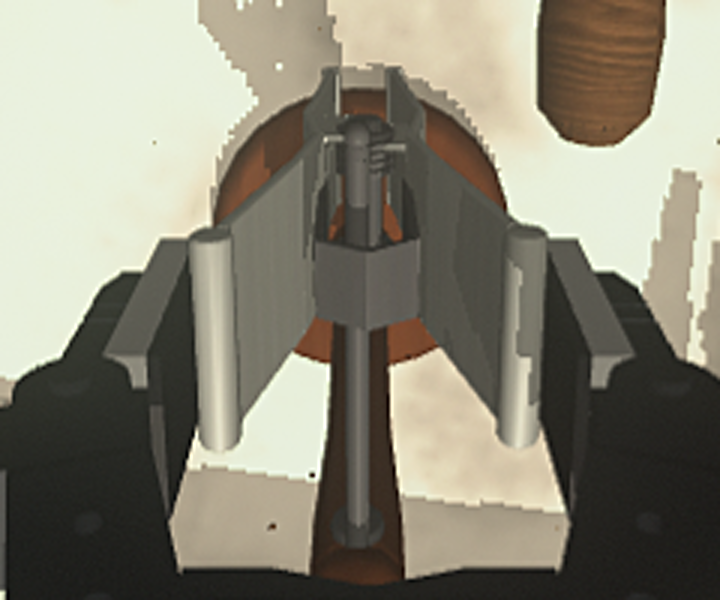

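The grip is good and the roll pixels haven't moved. I'm lifting about 12.5 mm more so the strap clears the hook tip.

drive_tool:
  increments:
    - [[0.11,0,-0.3,0,0,0,0],[0.11,0,-0.6,0,0,0,0],[0.11,0,-0.9,0,0,0,0],[0.11,0,-1.25,0,0,0,0],[0.11,0,-1.25,0,0,0,0],[0.11,0,-1.25,0,0,0,0]]

```text
clock: 5.3
tool_pos: [0.4705, -0.1946, 0.1779]
tool_rot: [[0.178, 0.004, 0.984], [-0.984, -0.002, 0.178], [0.003, -1.0, 0.004]]
wrist_force: [0.5, 0.2, -0.3]
gripper_width: 0.0478
```

```bash
python3 - <<'E'
from h import *
s=status.read_state()
for k in ['clock','tool_pos','wrist_force','gripper_width']: print(k,np.round(s[k],4).tolist())
save('wrist','wrist6.png');save('side','side6.png')
a=cv2.imread('pics/wrist6.png');cv2.imwrite('pics/wrist6c.png',cv2.resize(a[160:360,200:440],(720,600),interpolation=cv2.INTER_CUBIC))
a=cv2.imread('pics/side6.png');cv2.imwrite('pics/side6c.png',cv2.resize(a[150:220,280:350],(600,600),interpolation=cv2.INTER_CUBIC))
E
```

```text
clock 5.3
tool_pos [0.4705, -0.1946, 0.1779]
wrist_force [0.4623, 0.2465, -0.3489]
gripper_width 0.0478
```

View pics/wrist6c.png

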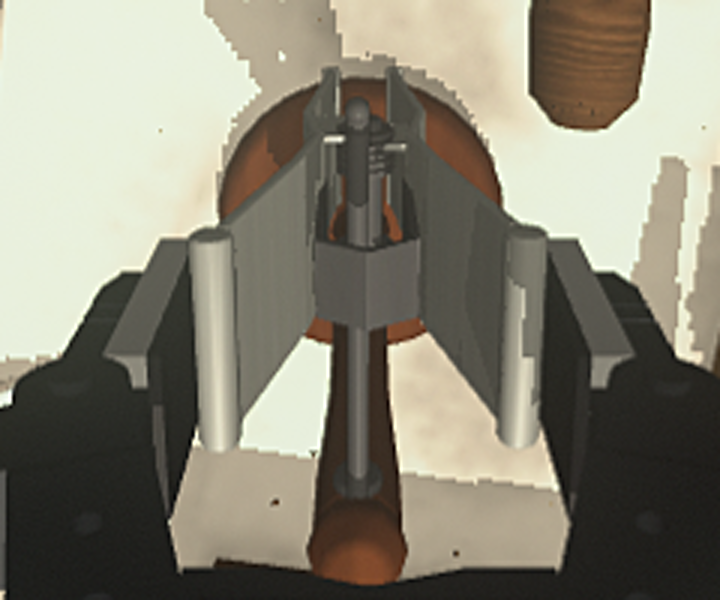

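View pics/side6c.png

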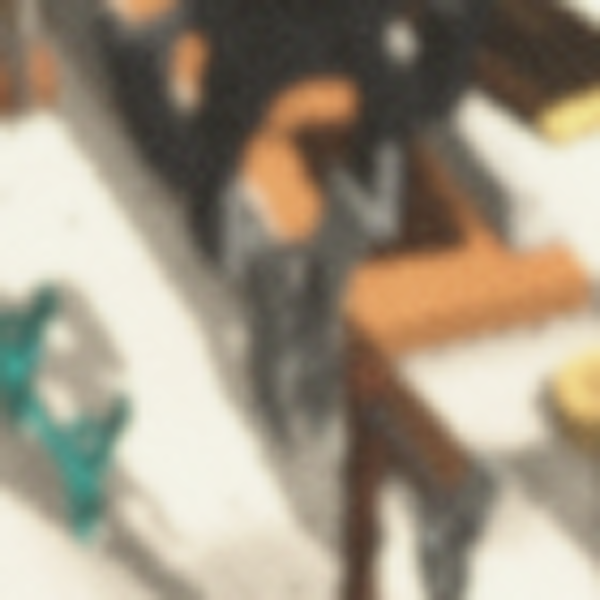

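By TCP travel the clip is raised about 17 mm with no load on the wrist, near the top of the allowed band. I'm easing down 1.5 mm and drawing it straight off along the wire.

drive_tool:
  increments:
    - [[0.11,0,0.08,0,0,0,0],[0.11,0,0.15,0,0,0,0],[0.11,-0.5,0.15,0,0,0,0],[0.11,-1.2,0.15,0,0,0,0],[0.11,-2,0.15,0,0,0,0],[0.11,-2.8,0.15,0,0,0,0],[0.11,-3.6,0.15,0,0,0,0],[0.11,-4.4,0.15,0,0,0,0],[0.11,-5.2,0.15,0,0,0,0],[0.11,-6,0.15,0,0,0,0],[0.11,-6,0.15,0,0,0,0]]

```text
clock: 6.32
tool_pos: [0.4593, -0.1333, 0.1759]
tool_rot: [[0.181, 0.003, 0.984], [-0.984, -0.001, 0.181], [0.002, -1.0, 0.003]]
wrist_force: [-0.1, -0.1, 0.1]
gripper_width: 0.0475
```

```bash
python3 - <<'E'
from h import *
s=status.read_state()
for k in ['clock','tool_pos','wrist_force','gripper_width']: print(k,np.round(s[k],4).tolist())
save('wrist','wrist7.png');save('side','side7.png')
a=cv2.imread('pics/side7.png');cv2.imwrite('pics/side7c.png',cv2.resize(a[130:220,260:350],(600,600),interpolation=cv2.INTER_CUBIC))
E
```

```text
clock 6.3167
tool_pos [0.4593, -0.1333, 0.1759]
wrist_force [-0.1257, -0.1492, 0.1032]
gripper_width 0.0475
```

View pics/wrist7.png

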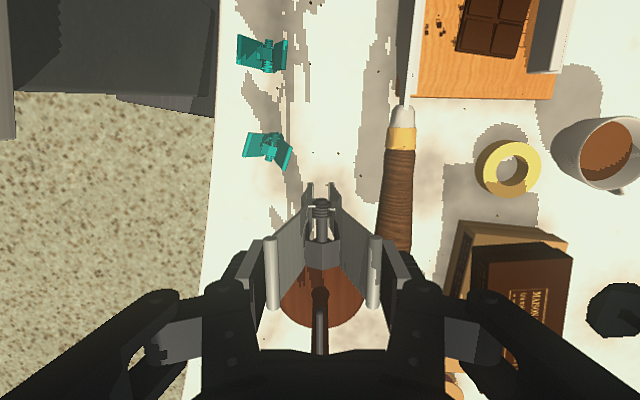

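View pics/side7c.png

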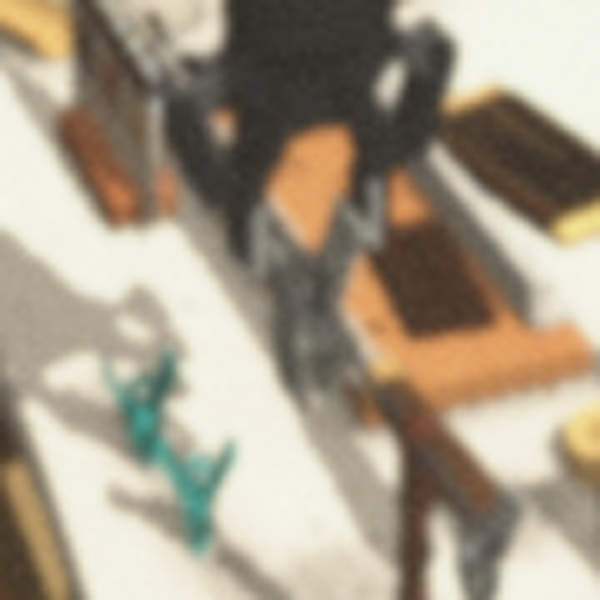

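The clip is off its hook and the small clip still hangs on its own. I'm raising it and carrying it toward the card at a safe height.

drive_tool:
  increments:
    - [[0.11,-1,-2,0,0,0,0],[0.11,-3,-4,0.2,0,0.5,0],[0.11,-5.5,-6,0.5,0,1,0],[0.08,-8.5,-7.4,0.8,0,2,0],[0.04,-11.5,-7.4,1,0,3,0],[0,-14.5,-7.4,1.2,0,4,0],[-0.04,-17.5,-7.4,1.4,0,5,0],[-0.08,-20.5,-7.4,1.6,0,5.6,0],[-0.12,-23,-7.4,1.8,0,5.6,0],[-0.16,-25,-7.4,1.9,0,5.6,0],[-0.2,-26,-7.4,1.9,0,5.6,0],[-0.24,-26.4,-7.4,1.9,0,5.6,0],[-0.24,-26.4,-7.4,1.9,0,5.6,0],[-0.24,-26.4,-7.4,1.9,0,5.6,0]]

```text
clock: 7.58
tool_pos: [0.431, 0.1265, 0.2492]
tool_rot: [[0.08, 0.003, 0.997], [-0.997, -0.003, 0.08], [0.003, -1.0, 0.003]]
wrist_force: [0.1, -0.1, -0.5]
gripper_width: 0.0329
```

```bash
python3 - <<'E'
from h import *
s=status.read_state()
for k in ['clock','tool_pos','tool_rot','qpos','wrist_force','gripper_width']: print(k,np.round(s[k],4).tolist())
for n in ['wrist','side','top']: save(n,n+'8.png')
for n in ['wrist','side','top']: print(n,[(round(d['score'],2),np.round(d['bbox'],1).tolist()) for d in search_frame(n,'menu_card')])
E
```

```text
clock 7.5833
tool_pos [0.431, 0.1265, 0.2492]
tool_rot [[0.0803, 0.0032, 0.9968], [-0.9968, -0.0029, 0.0803], [0.0032, -1.0, 0.0029]]
qpos [16.8417, 2.3442, -39.6097, 111.8202, 1.8773, 66.2831, -18.8931]
wrist_force [0.09, -0.1028, -0.4616]
gripper_width 0.0329
wrist [(0.91, [306.0, 1.5, 45.3, 168.8])]
side [(0.75, [268.3, 121.2, 19.4, 39.2])]
top []
```

View pics/wrist8.png

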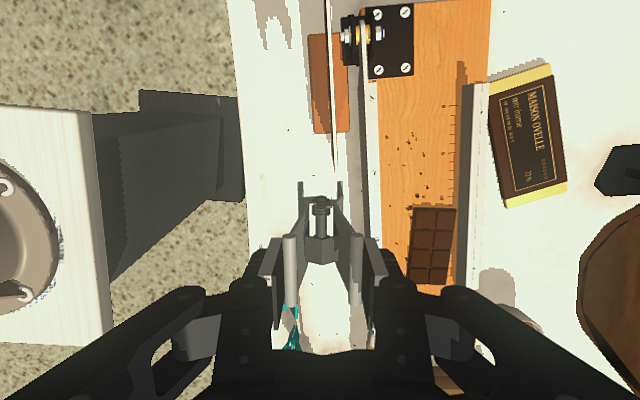

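View pics/side8.png

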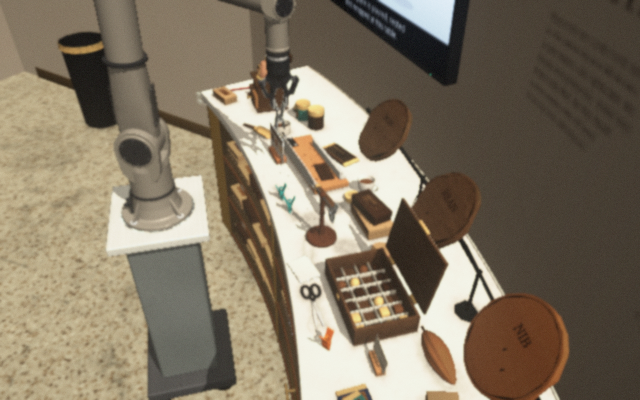

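```bash
python3 - <<'E'
import cv2
a=cv2.imread('pics/wrist8.png');cv2.imwrite('pics/wrist8c.png',cv2.resize(a[0:200,270:400],(390*2,600*2))[0:600]) if 0 else cv2.imwrite('pics/wrist8c.png',cv2.resize(a[0:200,250:410],(480,600),interpolation=cv2.INTER_CUBIC))
E
```

```text
(no output)
```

View pics/wrist8c.png

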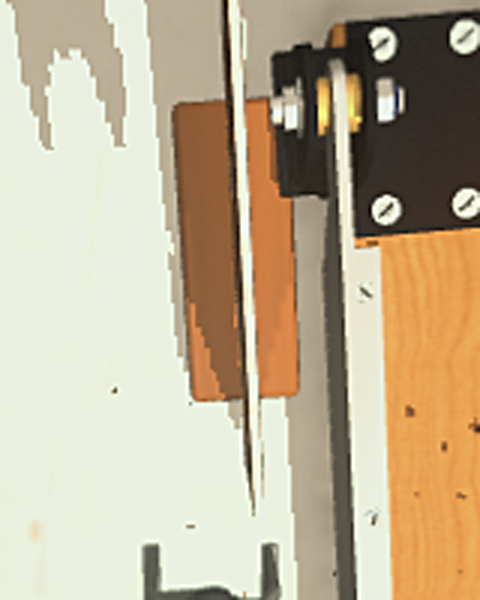

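```bash
python3 - <<'E'
from h import *
cr=lambda x,y:(250+x/3,y/3)
s=status.read_state();R=np.array(s['tool_rot']);p=np.array(s['tool_pos'])
A=atz('wrist',cr(238,10),.112);B=atz('wrist',cr(255,508),.112)
d=A-B;print('far',A.round(4),'near',B.round(4),'len',np.linalg.norm(d).round(4),'yaw',np.degrees(np.arctan2(-d[0],d[1])).round(2))
u=d/np.linalg.norm(d);print('middle from near end',(B+.074*u).round(4))
F=[atz('wrist',cr(*q),.022) for q in [(173,103),(272,97),(190,400),(299,397)]]
print('foot',np.round(F,4).tolist(),np.mean(F,0).round(4),np.linalg.norm(F[0]-F[2]),np.linalg.norm(F[0]-F[1]))
for q in [(200,400),(280,398)]: print(atz('wrist',cr(*q),.022).round(4))
# width of top edge
print((atz('wrist',cr(243,200),.112)-atz('wrist',cr(234,200),.112)).round(4))
# clip lips/rolls in tool frame
for q,z in [((151,545),.182),((271,545),.182)]: print('lip',R.T@(atz('wrist',cr(*q),z)-p))
print('roll',[R.T@(atz('wrist',q,.2682)-p) for q in [(290,270),(356,270)]])
E
```

```text
far [0.4242 0.2654 0.112 ] near [0.4399 0.1413 0.112 ] len 0.1251 yaw 7.22
middle from near end [0.4306 0.2147 0.112 ]
foot [[0.405, 0.2581, 0.022], [0.4378, 0.2627, 0.022], [0.4179, 0.1609, 0.022], [0.4571, 0.1652, 0.022]] [0.4294 0.2118 0.022 ] 0.09805448898469546 0.033120425883284926
[0.4215 0.1612 0.022 ]
[0.4503 0.1643 0.022 ]
[0.0023 0.0002 0.    ]
lip [-0.01964268  0.06719708 -0.01503131]
lip [-0.01965859  0.06727803  0.01057957]
roll [array([-0.00340495, -0.01895796, -0.01394432]), array([-0.00340105, -0.01887312,  0.01288197])]
```

The card's top edge runs from (335,170) up past (329,0), with its middle at about (0.431, 0.2135) and yaw about 7.3°. The foot's centre agrees. I'm moving above it, with the lips staying about 15 mm clear of the edge.

drive_tool:
  increments:
    - [[-0.24,-2,0,0.2,0,-0.5,0],[-0.24,-4.5,0,0.5,0,-1.5,0],[-0.24,-7,0,0.8,0,-2.7,0],[-0.24,-8.3,0.5,0.86,0,-2.7,0],[-0.24,-8.3,2,0.86,0,-2.7,0],[-0.24,-8.3,3.5,0.86,0,-2.7,0],[-0.24,-8.3,4.1,0.86,0,-2.7,0],[-0.24,-8.3,4.1,0.86,0,-2.7,0],[-0.24,-8.3,4.1,0.86,0,-2.7,0]]

```text
clock: 8.63
tool_pos: [0.433, 0.2103, 0.2082]
tool_rot: [[0.127, 0.003, 0.992], [-0.992, -0.002, 0.127], [0.003, -1.0, 0.003]]
wrist_force: [0.1, 0.0, -0.5]
gripper_width: 0.0326
```

```bash
python3 - <<'E'
from h import *
s=status.read_state()
for k in ['clock','tool_pos','tool_rot','wrist_force','gripper_width']: print(k,np.round(s[k],4).tolist())
for n in ['wrist','side','top']: save(n,n+'9.png')
a=cv2.imread('pics/wrist9.png');cv2.imwrite('pics/wrist9c.png',cv2.resize(a[100:300,220:430],(630,600),interpolation=cv2.INTER_CUBIC))
a=cv2.imread('pics/side9.png');cv2.imwrite('pics/side9c.png',cv2.resize(a[95:175,250:330],(600,600),interpolation=cv2.INTER_CUBIC))
E
```

```text
clock 8.6333
tool_pos [0.433, 0.2103, 0.2082]
tool_rot [[0.1269, 0.003, 0.9919], [-0.9919, -0.0023, 0.1269], [0.0027, -1.0, 0.0027]]
wrist_force [0.0664, 0.042, -0.5221]
gripper_width 0.0326
```

View pics/wrist9.png

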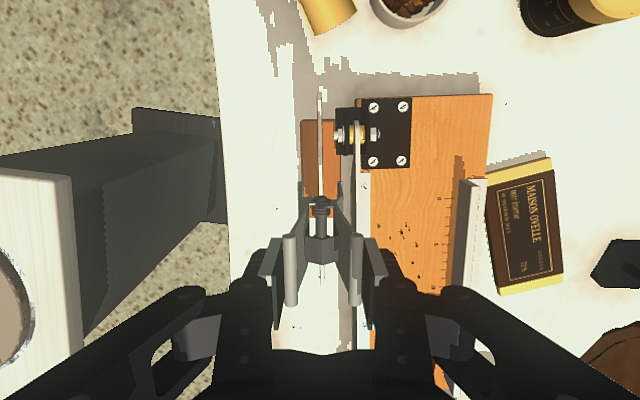

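View pics/wrist9c.png

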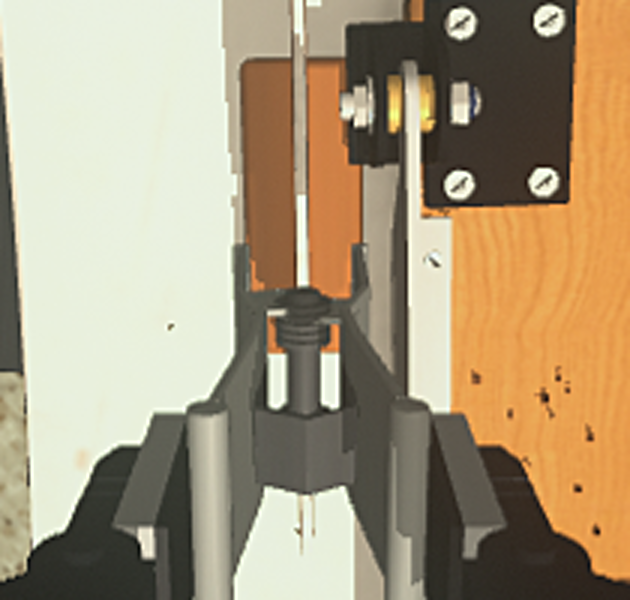

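View pics/side9c.png

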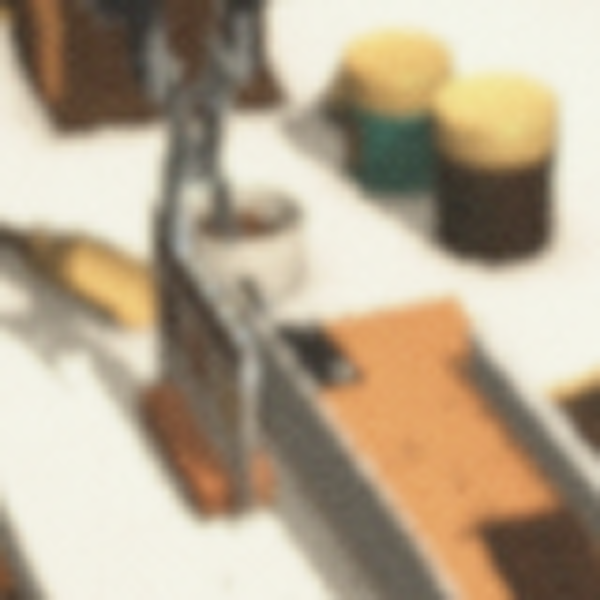

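```bash
python3 - <<'E'
from h import *
cr=lambda x,y:(220+x/3,100+y/3)
s=status.read_state();R=np.array(s['tool_rot']);p=np.array(s['tool_pos'])
T=lambda P:np.round((R.T@(P-p))*1000,1)
a=cv2.imread('pics/wrist9.png');cv2.imwrite('pics/wrist9d.png',cv2.resize(a[70:130,290:350],(600,600),interpolation=cv2.INTER_CUBIC))
cv2.imwrite('pics/wrist9e.png',cv2.resize(a[175:300,275:375],(640,800)[0:2] if 0 else (480,600),interpolation=cv2.INTER_CUBIC))
for q in [(296,10),(301,150),(304,270),(304,553)]:
    P=atz('wrist',cr(*q),.112);print('card',q,P.round(4),T(P))
for z in (.128,.132,.136):
    print('lips',z,[T(atz('wrist',cr(*q),z)) for q in [(240,246),(360,246)]])
print('rolls',[T(atz('wrist',cr(*q),p[2]+.019)) for q in [(206,410),(215,600),(408,410),(402,600)]])
E
```

```text
card (296, 10) [0.4219 0.2773 0.112 ] [-67.8  96.8  -3.5]
card (301, 150) [0.4271 0.2457 0.112 ] [-35.7  96.9  -2.4]
card (304, 270) [0.4316 0.2165 0.112 ] [-6.3 97.  -1.7]
card (304, 553) [0.4415 0.139  0.112 ] [71.9 97.2 -1.7]
lips 0.128 [array([-16.2,  80.9, -16.2]), array([-16.2,  81. ,  11.1])]
lips 0.132 [array([-17.1,  76.9, -15.9]), array([-17.1,  77. ,  10.9])]
lips 0.136 [array([-18.1,  72.9, -15.6]), array([-18.1,  73. ,  10.7])]
rolls [array([-18.1, -19.1, -14.1]), array([ 10.4, -19. , -13.6]), array([-18.1, -19. ,  12.5]), array([ 10.4, -18.9,  12.4])]
```

View pics/wrist9d.png

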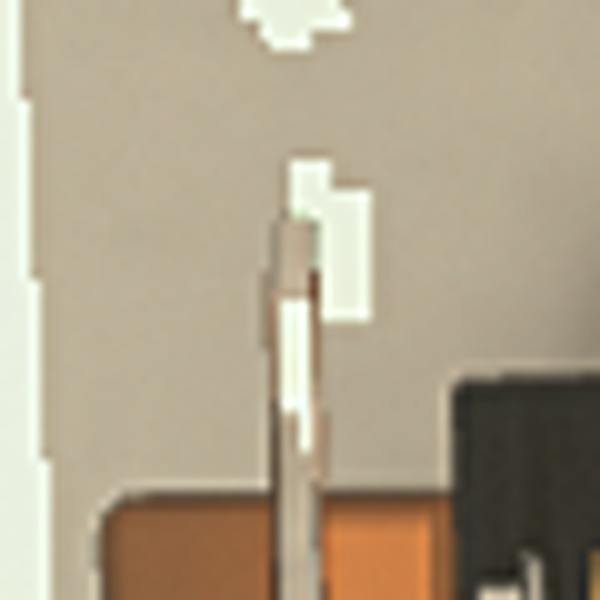

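View pics/wrist9e.png

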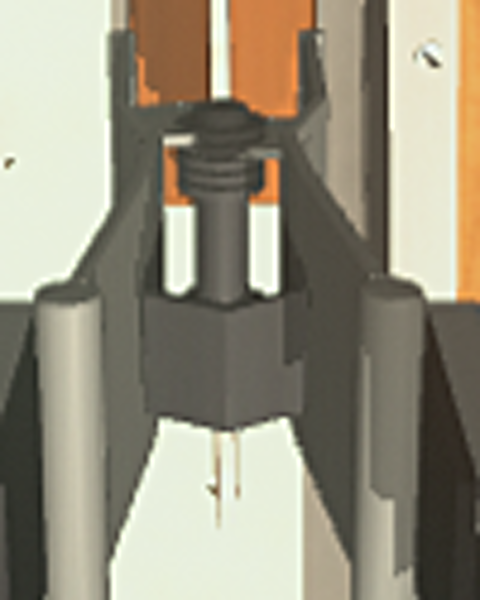

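```bash
python3 - <<'E'
from h import *
s=status.read_state();R=np.array(s['tool_rot']);p=np.array(s['tool_pos'])
T=lambda P:np.round((R.T@(P-p))*1000,1)
F=atz('wrist',(319.5,92),.112);M=atz('wrist',(321.1,190),.112);N=atz('wrist',(322.5,283.5),.112)
for P in (F,M,N,(F+N)/2):print(P.round(4),T(P))
print('len',np.linalg.norm(F-N),'yaw',np.degrees(np.arctan2(-(F-N)[0],(F-N)[1])))
for z in (.128,.132,.136): print([T(atz('wrist',(275+c/4.8,181),z)) for c in (121,312,216.7)])
E
```

```text
[0.4216 0.2847 0.112 ] [-75.2  96.8  -2.9]
[0.4314 0.2165 0.112 ] [-6.3 97.  -1.9]
[0.4423 0.1399 0.112 ] [71.1 97.2 -0.7]
[0.432  0.2123 0.112 ] [-2.  97.  -1.8]
len 0.14632029740587146 yaw 8.158871786653556
[array([-16.9,  80.9, -16. ]), array([-16.9,  81. ,  11.1]), array([-16.9,  81. ,  -2.4])]
[array([-17.8,  76.9, -15.8]), array([-17.8,  77. ,  10.9]), array([-17.8,  77. ,  -2.4])]
[array([-18.8,  72.9, -15.5]), array([-18.8,  73. ,  10.7]), array([-18.8,  73. ,  -2.4])]
```

The card measures 146 mm end to end against 148 nominal, with yaw 8.2° and its middle at tool z ≈ -1.8 mm. The clip leans about 1.2°: its rolls, pin and lips drift from -0.7 to -2.4 mm. I'm correcting lean, yaw and offset, then descending partway.

drive_tool:
  increments:
    - [[-0.24,0,0,-0.05,0.6,-0.4,0],[-0.24,0,0.2,-0.1,1.2,-0.8,0],[-0.24,0,0.6,-0.1,1.2,-0.8,0],[-0.24,0,0.9,-0.1,1.2,-0.8,0],[-0.24,0,0.9,-0.1,1.2,-0.8,0],[-0.24,0,0.9,-0.1,1.2,-0.8,0]]

```text
clock: 9.28
tool_pos: [0.4324, 0.2104, 0.1997]
tool_rot: [[0.141, 0.025, 0.99], [-0.99, 0.001, 0.141], [0.003, -1.0, 0.025]]
wrist_force: [0.7, 0.8, 0.1]
gripper_width: 0.0326
```

```bash
python3 - <<'E'
from h import *
s=status.read_state()
for k in ['clock','tool_pos','tool_rot','wrist_force','gripper_width']: print(k,np.round(s[k],4).tolist())
for n in ['wrist','side']: save(n,n+'10.png')
a=cv2.imread('pics/wrist10.png')
cv2.imwrite('pics/wrist10e.png',cv2.resize(a[175:300,275:375],(480,600),interpolation=cv2.INTER_CUBIC))
cv2.imwrite('pics/wrist10d.png',cv2.resize(a[60:210,270:390],(480,600),interpolation=cv2.INTER_CUBIC))
E
```

```text
clock 9.2833
tool_pos [0.4324, 0.2104, 0.1997]
tool_rot [[0.1408, 0.0251, 0.9897], [-0.99, 0.0008, 0.1408], [0.0028, -0.9997, 0.025]]
wrist_force [0.7097, 0.7786, 0.0904]
gripper_width 0.0326
```

View pics/wrist10e.png

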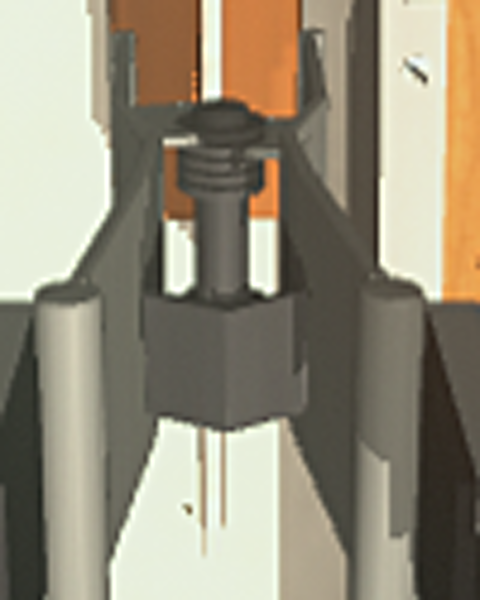

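View pics/wrist10d.png

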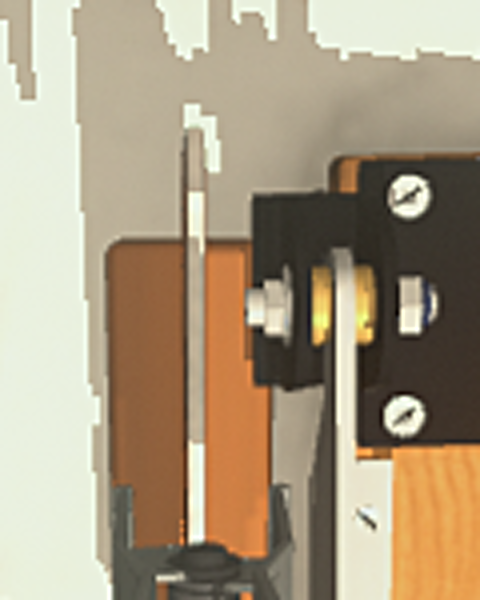

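```bash
python3 - <<'E'
from h import *
s=status.read_state();R=np.array(s['tool_rot']);p=np.array(s['tool_pos'])
n=np.array([np.cos(np.radians(8.15)),np.sin(np.radians(8.15)),0]);a=np.array([-n[1],n[0],0])
e=lambda x,y:(275+x/4.8,175+y/4.8); d=lambda x,y:(270+x/4,60+y/4)
def show(t,P):print(t,'perp %.1f along %.1f z %.0f'%(1000*(P-p)@n,1000*(P-p)@a,1000*P[2]))
show('far',atz('wrist',d(195.5,130),.112));show('q',atz('wrist',d(195,460),.112));show('mid',atz('wrist',e(212.5,60),.112));show('near',atz('wrist',e(213,545),.112))
print('tool yaw',np.degrees(np.arctan2(R[1,2],R[0,2])))
zl=p[2]-.076
for c in (121,312.5,113,321,132,304):show('lip%d'%c,atz('wrist',e(c,32),zl))
show('pin',atz('wrist',e(223,120),p[2]-.0335))
for c in ((67,290),(391,285)):show('roll',atz('wrist',e(*c),p[2]+.019))
E
```

```text
far perp -1.0 along 74.4 z 112
q perp -1.2 along 19.3 z 112
mid perp -0.9 along 10.3 z 112
near perp -1.0 along -70.4 z 112
tool yaw 8.093559307137468
lip121 perp -13.7 along 17.5 z 124
lip312 perp 12.9 along 17.4 z 124
lip113 perp -14.8 along 17.5 z 124
lip321 perp 14.1 along 17.3 z 124
lip132 perp -12.2 along 17.5 z 124
lip304 perp 11.7 along 17.4 z 124
pin perp -0.5 along 17.4 z 166
roll perp -14.4 along 18.8 z 219
roll perp 12.2 along 19.0 z 219
```

View pics/side10.png

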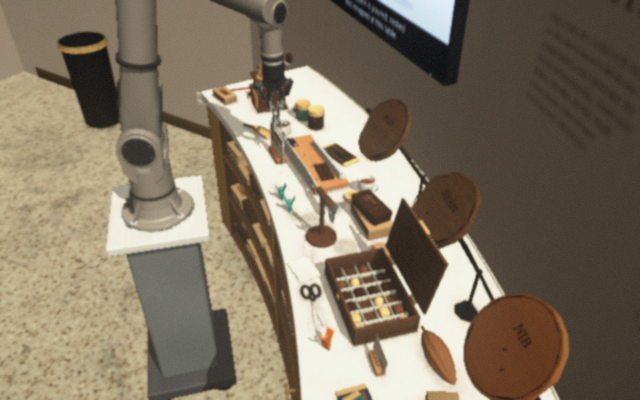

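The card now sits at perp -1.0 mm over its whole length, against lips mid -0.4 and pin -0.5, and is centred to under 1 mm along its edge. I'm descending straight down with a 0.5 mm trim.

drive_tool:
  increments:
    - [[-0.24,0,0.3,-0.05,0,0,0],[-0.24,0,0.8,-0.07,0,0,0],[-0.24,0,1.3,-0.08,0,0,0],[-0.24,0,1.8,-0.1,0,0,0],[-0.24,0,2.3,-0.11,0,0,0],[-0.24,0,2.8,-0.12,0,0,0],[-0.24,-0.01,3.3,-0.13,0,0,0],[-0.24,-0.01,3.65,-0.14,0,0,0],[-0.24,-0.01,3.65,-0.14,0,0,0],[-0.24,-0.01,3.65,-0.14,0,0,0]]

```text
clock: 10.22
tool_pos: [0.4321, 0.2105, 0.1632]
tool_rot: [[0.141, 0.025, 0.99], [-0.99, 0.001, 0.141], [0.002, -1.0, 0.025]]
wrist_force: [-0.2, -0.3, -0.3]
gripper_width: 0.0326
```

```bash
python3 - <<'E'
from h import *
s=status.read_state()
for k in ['clock','tool_pos','tool_rot','wrist_force','gripper_width','joint_vel']: print(k,np.round(s[k],4).tolist())
for n in ['wrist','side','top']: save(n,n+'11.png')
a=cv2.imread('pics/wrist11.png')
cv2.imwrite('pics/wrist11e.png',cv2.resize(a[175:300,275:375],(480,600),interpolation=cv2.INTER_CUBIC))
cv2.imwrite('pics/wrist11d.png',cv2.resize(a[60:310,220:430],(504,600),interpolation=cv2.INTER_CUBIC))
a=cv2.imread('pics/side11.png');cv2.imwrite('pics/side11c.png',cv2.resize(a[95:175,250:330],(600,600),interpolation=cv2.INTER_CUBIC))
E
```

```text
clock 10.2167
tool_pos [0.4321, 0.2105, 0.1632]
tool_rot [[0.1408, 0.0252, 0.9897], [-0.99, 0.0011, 0.1408], [0.0025, -0.9997, 0.0251]]
wrist_force [-0.1653, -0.3058, -0.2513]
gripper_width 0.0326
joint_vel [0.1125, -0.4249, -0.1411, -0.5422, -0.0613, 0.0116, 0.0968]
```

View pics/wrist11e.png

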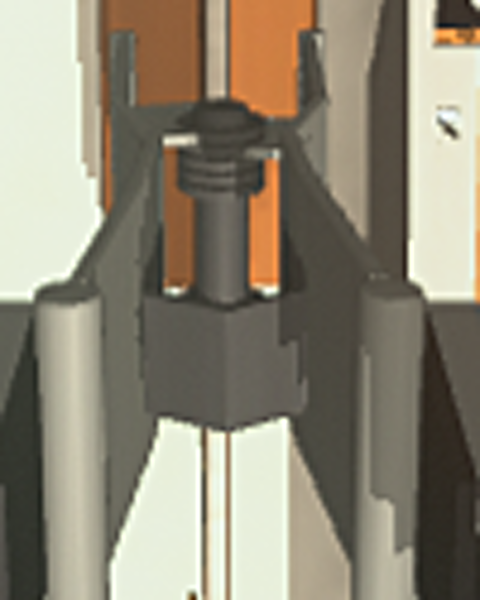

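View pics/wrist11d.png

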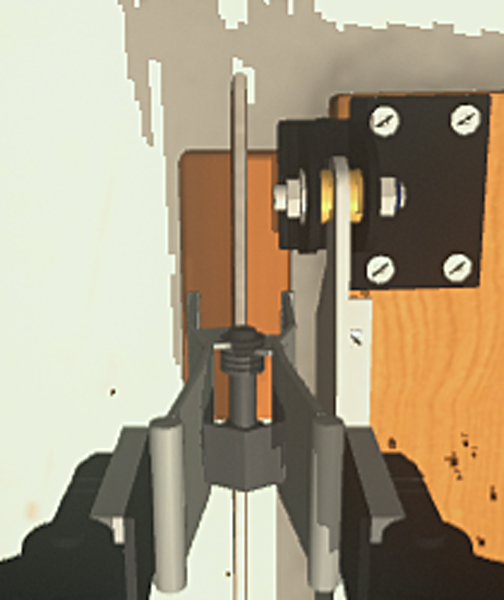

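View pics/side11c.png

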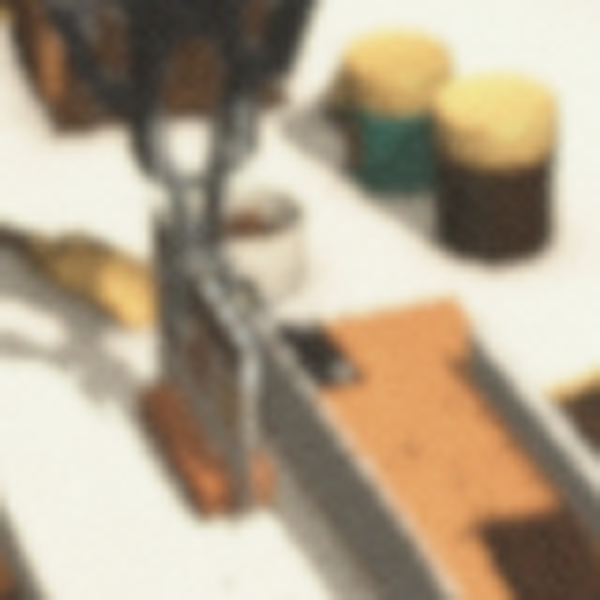

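```bash
python3 - <<'E'
from h import *
s=status.read_state();R=np.array(s['tool_rot']);p=np.array(s['tool_pos'])
n=np.array([np.cos(np.radians(8.15)),np.sin(np.radians(8.15)),0]);a=np.array([-n[1],n[0],0])
e=lambda x,y:(275+x/4.8,175+y/4.8); d=lambda x,y:(220+x/2.4,60+y/2.4)
def show(t,P):print(t,'perp %.1f along %.1f z %.0f'%(1000*(P-p)@n,1000*(P-p)@a,1000*P[2]))
show('far',atz('wrist',d(239.5,75),.112));show('q',atz('wrist',d(239,250),.112));show('row60',atz('wrist',e(218,60),.112));show('row500',atz('wrist',e(217,500),.112))
for w in (206,230):show('edge',atz('wrist',e(w,60),.112))
zl=p[2]-.076
for c in (121,312.5,132,302):show('lip%d'%c,atz('wrist',e(c,32),zl))
show('pin',atz('wrist',e(222,120),p[2]-.0335))
print(s['clock'],s['wrist_force'])
a2=cv2.imread('pics/top11.png');cv2.imwrite('pics/top11c.png',cv2.resize(a2[170:250,150:350],(800,320),interpolation=cv2.INTER_CUBIC))
E
```

```text
far perp -0.9 along 74.4 z 112
q perp -1.1 along 33.8 z 112
row60 perp -0.7 along 19.7 z 112
row500 perp -0.9 along -41.4 z 112
edge perp -2.2 along 19.8 z 112
edge perp 0.8 along 19.7 z 112
lip121 perp -13.7 along 17.5 z 88
lip312 perp 12.9 along 17.4 z 88
lip132 perp -12.2 along 17.5 z 88
lip302 perp 11.5 along 17.4 z 88
pin perp -0.6 along 17.5 z 130
10.3667 [ 1.1985127  -0.51600976  0.0664274 ]
```

View pics/top11c.png

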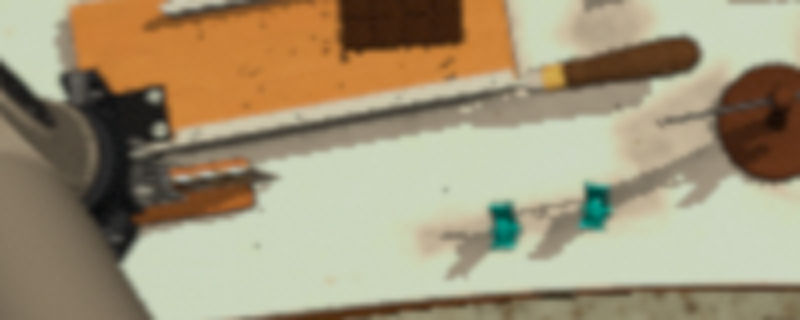

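The card's top edge is at perp -0.9 mm, between lips at -13.7 and +12.9, with its 3 mm width resolved. The lips are about 24 mm below the edge, with no contact force and the view steady, so I'm handing in.

```bash
python3 - <<'E'
from h import *
save('wrist','wrist12.png')
s=status.read_state();print(s['clock'],np.round(s['tool_pos'],4),np.round(s['wrist_force'],2),s['gripper_width'])
print(order.job_done())
E
```

```text
10.4167 [0.4325 0.2107 0.1638] [-0.26  0.56 -1.31] 0.03272830863041231
the job is handed in; nothing more can be done
None
```

I lifted the large clip off its hook by its levers and lowered it, squeezed open, over the middle of the menu card. I handed it in with the gripper still holding it there, at 10.4 s.

**Taking it off:** I pinched it gently and rose with it, lifted about 15–17 mm, and drew it off along the wire. The pinch briefly pressed down on the hook with about 4 N, so I rose a few millimetres to relieve it. Just afterwards the side view showed the small clip still hanging on its own hook.

**Last checks over the card:**
- **Opening:** the gripper width is 32.7 mm, which is about 0.27 rad per jaw. The lips are about 26 mm apart and about 24 mm below the card's top edge.
- **Position:** the clip is within about 0.5 mm of centre across the card and about 1 mm along its edge. Its yaw matches the card's to about 0.1°. I tilted the tool about 1.2° to take out a small lean in the clip.
- **Contact:** wrist forces were about 1 N or less while I checked the position. The last reading was -1.3 N vertically, against the clip's own 0.6 N. I take that as noise, as readings wandered by about 1 N throughout.

**Not fully confirmed:** the depth of the lips comes from the clip's geometry and the wrist view. The side picture was too coarse to confirm it separately. I saved a final wrist picture but did not look at it before handing in.

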